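# Tuck the sampler's cover under its flap and hold it on its seal

### The arm

A 7-joint arm with a two-finger parallel gripper is mounted at the origin on the work surface. World frame = base frame: x ahead of the robot, y to its left, z up, the work surface at z = 0. Lengths are in m, angles in rad, forces in N, time in s.
With the tool pointing down it reaches from about 0.425 to 0.825 m from the base axis. Payload 3.6 kg.
Tool frame: the origin (TCP) lies where the fingers leave the gripper's body, on its centre line; the fingertips stand 73 mm ahead of it and the grasp point (between the pads) lies 54 mm ahead of it; x points along the fingers, y is the direction in which the jaws open and shut, and the axes are right-handed (so a half turn about x gives the same grasp; the last joint's range is limited). The gripper opens to 85 mm and grips with 20 to 120 N. Pads are 22 mm wide; open, the fingers measure 114 mm over their backs; the gripper's body (76 mm by 85 mm) begins 54 mm behind the grasp point. The pads swing forward as they close: fully open they stand 13 mm farther back than shut.
Start: joints at [-1.192, 0.615, -0.013, 1.423, 0.008, 1.103, -0.04], TCP at [0.257, 0.597, 0.304] pointing down, gripper open.
Joint ranges: [-3.12, 3.12], [-0.3, 2.06], [-1.34, 1.32], [0.26, 2.42], [-1.36, 4.5], [0.01, 1.98], [-2.84, 2.84]. Speed limits (rad/s): [2.79, 2.79, 3.14, 3.14, 3.14, 3.14, 3.14].

### API

Orientations are given as a unit quaternion [x, y, z, w].
In Python, from station import arm, snapshot, camera_info, ticket gives the robot as it stands. Calls block until the motion is done:
- arm.movep(position, orientation): joint-space move of the TCP to a pose.
- arm.line_to(position, velocity=0.15, ori=None): straight line of the TCP; ori=None keeps the orientation; velocity is the mean speed in m/s.
- arm.move_j(angles): joint-space move.
- arm.move_gripper(opening, effort=None): opening from 0.0 (shut) to 1.0 (fully open); effort is the grip in N (None keeps the last); returns when the fingers have stopped.
- arm.pause(seconds).
- arm.ik(position, orientation): joint angles nearest the present ones, or None.
- snapshot(name): name is "scene" or "top"; returns the picture (400x640x3 uint8, blue, green, red); there is no depth.
- camera_info(name): a dict with "fx", "fy", "cx", "cy" (pixels), "R" (3x3) and "t" (3): a world point X has camera coordinates R X + t. Camera axes: x right, y down, z forward; pixel columns grow to the right and rows downward; lengths in m; the calibration is good to about 2 mm. A picture is of the moment at which its call begins. camera_info takes no time and is no camera call.
A pose or a line that the arm cannot do raises arm.MotionError and nothing moves.
- ticket.finish_job(): hands the job in, once; it reports no verdict.
Readings, each from a call of its own:
- arm.read_time(): time.
- arm.read_joint_positions(): joint angles.
- arm.read_dq(): joint speeds.
- arm.read_effort(): joint torques, N m.
- arm.read_tool_pos(): TCP position.
- arm.read_eef_rot(): TCP orientation.
- arm.read_ft_force(): force on the tool from outside, world axes, zero at the start.
- arm.read_wrist_torque(): the same for the moment, N m.
- arm.read_opening(): opening from 0.0 (shut) to 1.0 (fully open).
Only numpy, scipy, OpenCV 4.12 (cv2) and the standard library are available. Lean on these libraries where they do the work, as an engineer would, in place of code of your own. Each camera call takes 0.05 s, during which the arm holds its last target.

### The job

Pick up the loose cover plate by its black grip and slide its front edge under the hinged steel flap of the sampler deck, between the two side ribs and right up to the stop, without lifting the flap. Then press the cover down flat on the deck against its sprung seal bar and finish while still holding it pressed down; leave everything else on the bench where it is.

Things in the scene. Friction and masses are not known exactly. Their poses are not given: they have to be found in the camera images.
- cover_grip (a point): Centre of the black grip block (24 x 24 x 34 high) of the loose cover: an aluminium plate 110 long (x) x 84 wide (y) x 4 thick, lying flat, grip up, 0.11 to 0.23 kg. The block stands 28 mm behind the plate's middle (towards -x). This point is 17 mm above the plate's top face. x points to the front edge, the one farther from the grip, which is tucked in; z up.
- cover_edge (a point): Middle of the cover's front edge, on the underside: 83 mm ahead (+x) of the grip's centre and 21 mm below it; axes as for cover_grip.
- deck: Fixed grey sampler deck, 180 long (x) x 140 wide (y), top face 30 mm above the bench; origin under its centre. x points from its open near end to the stop. Two ribs on top, 6 wide x 4 high, inner faces at y = +-50 mm, from x = -80 to 55 mm: the cover goes between with 8 mm to spare each side. Between the ribs a 62 x 50 mm opening centred at x = -25 mm.
- seat (a point): Point on the deck's top face, midway across, at the foot of the stop beneath the flap (deck x = 55 mm); axes as the deck's. The cover is home when its cover_edge point is here. The steel flap, 116 wide, overhangs the deck from the stop back to its lip 38 mm nearer (-x); its underside is 8 mm above the deck's top face.
- flap_lip (a point): Middle of the free edge of the hinged steel flap (rolled edge 6 mm in diameter, underside 8 mm above the deck's top). The hinge runs across the deck 20 mm beyond the stop.
- flap (a joint): Angle of the flap's hinge, rad: 0 as it rests, grows as the lip is lifted (0.1 rad is about 6 mm at the lip). It is light and easily lifted.
- seal (a joint): Travel of the sprung rubber seal bar, m. 12 (x) x 70 mm, it lies across the deck 100 mm short (-x) of the seat point, beneath the cover's grip end when home. At 0 it stands 5 mm proud of the deck; at 0.005 it is flush and the cover lies flat. It pushes back with 3.6 N at 0, 6.6 N when flush: the cover's weight alone does not press it down.
- jar: Bystander: small screw-top jar, 36 dia x 45 high; origin at its base or underside. Leave it where it is.
- driver: Bystander: screwdriver lying flat, 150 long; origin at its base or underside. Leave it where it is.
- bottle: Bystander: capped bottle, 64 dia x 150 high; origin at its base or underside. Leave it where it is.
- spanner: Bystander: spanner lying flat, 140 long; origin at its base or underside. Leave it where it is.
- can: Bystander: can, 52 dia x 60 high; origin at its base or underside. Leave it where it is.
Not all that is in view belongs to the job. What is shaped like the part that bears cover_grip but purple is not meant.

How it is judged:
By the outcome, as a careful person would: the job done as asked, in the order asked, and still so for the second after the job is handed in, while the arm keeps its last pose, push and grip.
It also fails if it takes over 48 s, if anything falls off the work surface, if the arm or the gripper's body presses on something with over 40 N, if the wrist force passes 120 N, or if a joint passes its speed limit or range.

## Working session

There is one attempt and no reset: what is moved stays moved. The work goes in short steps, each a Python script; the robot and the scene stay as the last script left them, time stands still between calls to the robot, and variables do not carry over. Pictures are saved under pics/ and viewed, and the job is handed in when it is done.

```bash
ls; mkdir -p pics; python3 - <<'E'
from station import arm, snapshot, camera_info
import cv2
for n in ("scene","top"):
    cv2.imwrite(f"pics/{n}0.png",snapshot(n)); c=camera_info(n); print(n,c)
print(arm.read_time(),arm.read_tool_pos(),arm.read_eef_rot(),arm.read_opening())
E
```

```text
pics
scene {'fx': 374.2853750032605, 'fy': 374.2853750032605, 'cx': 319.35072054389093, 'cy': 197.0717158910212, 'R': array([[ 0.6528011 ,  0.75720907,  0.0220262 ],
       [ 0.41656481, -0.33453757, -0.84531555],
       [-0.63271201,  0.56099826, -0.53381314]]), 't': array([-0.37235937, -0.17606914,  1.28013038])}
top {'fx': 419.1421792470837, 'fy': 419.1421792470837, 'cx': 320.8849512015149, 'cy': 194.16527466525633, 'R': array([[ 0.01119884, -0.99986827,  0.01174884],
       [-0.98438371, -0.01308818, -0.1755489 ],
       [ 0.17567954, -0.00959943, -0.9844006 ]]), 't': array([-0.0302182 ,  0.5414499 ,  1.10855326])}
0.1 [0.25638479 0.5967347  0.30285034] [ 0.14167297  0.69275302 -0.1432887   0.69245243] 0.9974858228222174
```

View pics/scene0.png

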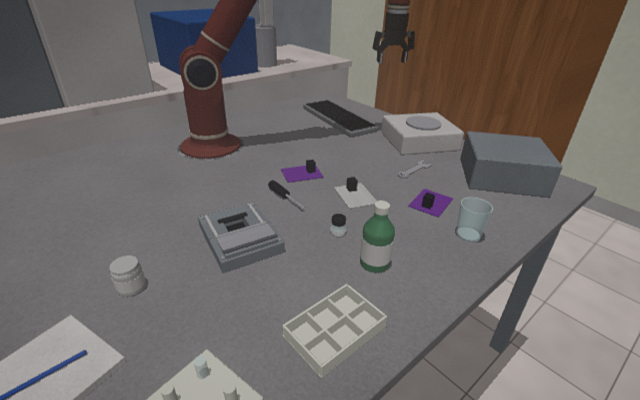

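View pics/top0.png

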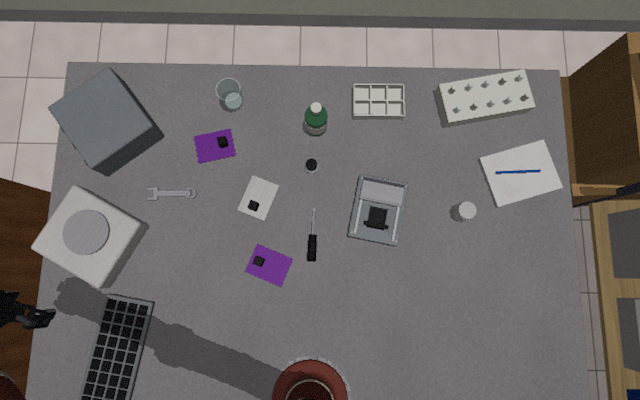

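The top view shows the plain aluminium cover at about (258,198) with its black grip at (253,206). The purple look-alikes are at (215,146) and (269,265). The deck is at (378,210), with the flap on its far end at about (383,191). I'll zoom in on the cover and deck.

```bash
python3 - <<'E'
import cv2,numpy as np
a=cv2.imread("pics/top0.png");b=cv2.imread("pics/scene0.png")
def z(im,x0,y0,x1,y1,s): return cv2.resize(im[y0:y1,x0:x1],None,fx=s,fy=s,interpolation=cv2.INTER_CUBIC)
cv2.imwrite("pics/z1.png",z(a,230,165,290,230,9)); cv2.imwrite("pics/z2.png",z(a,340,170,415,250,7))
cv2.imwrite("pics/z3.png",z(b,190,190,290,275,7)); cv2.imwrite("pics/z4.png",z(b,325,165,385,215,10))
E
```

```text
(no output)
```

View pics/z1.png

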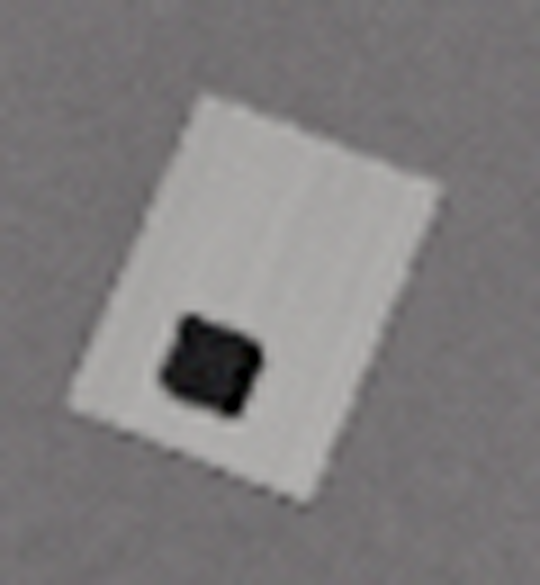

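View pics/z2.png

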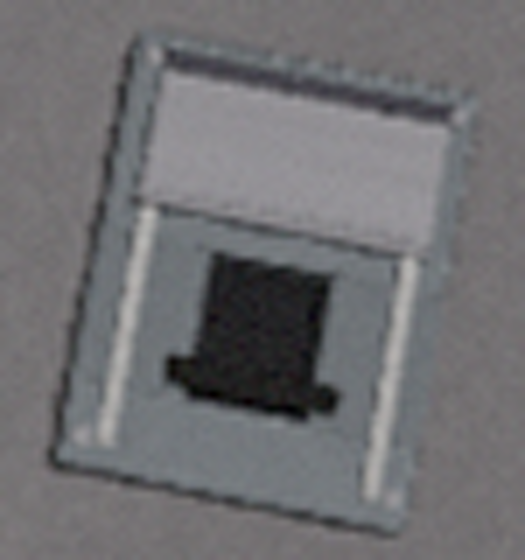

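View pics/z3.png

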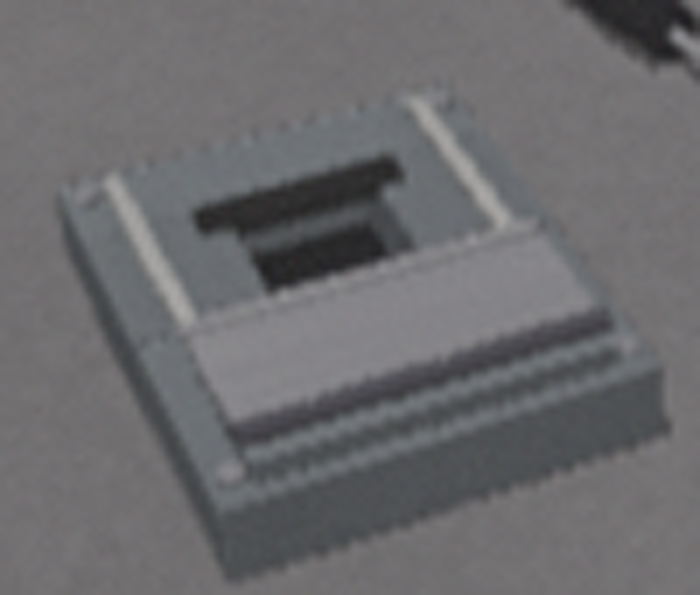

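View pics/z4.png

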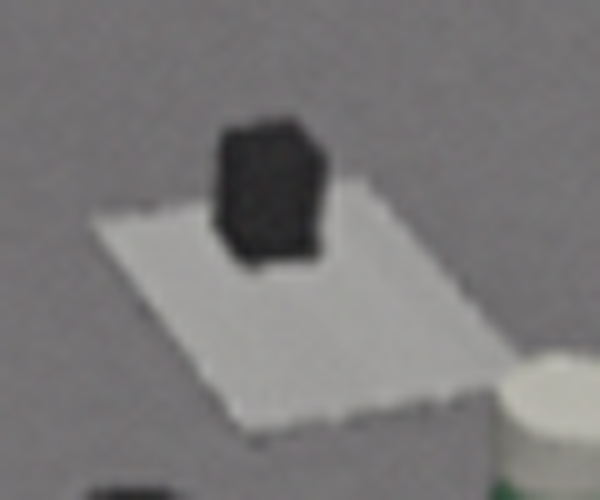

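```bash
cat > h.py <<'E'
import numpy as np
from scipy.optimize import least_squares
from scipy.spatial.transform import Rotation as Ro
from station import arm, snapshot, camera_info
C={n:camera_info(n) for n in("scene","top")}
def proj(n,X):
    c=C[n];p=(c["R"]@np.asarray(X,float).T).T+c["t"]
    return np.c_[c["fx"]*p[:,0]/p[:,2]+c["cx"],c["fy"]*p[:,1]/p[:,2]+c["cy"]]
def w(pose,P):
    x,y,a=pose;P=np.asarray(P,float);c,s=np.cos(a),np.sin(a)
    return np.c_[x+c*P[:,0]-s*P[:,1],y+s*P[:,0]+c*P[:,1],P[:,2]]
def fit(obs,g):  # obs: {cam:(local pts, pixels)}
    f=lambda q:np.concatenate([(proj(n,w(q,P))-px).ravel() for n,(P,px) in obs.items()])
    r=least_squares(f,g,loss='soft_l1');return r.x,f(r.x).reshape(-1,2)
def quat(yaw,pitch=0.0):
    # tool x down, tool y = part's y; pitch>0 = nose (part +x) down
    B=np.column_stack([[0,0,-1],[0,1,0],[1,0,0]])
    return (Ro.from_euler('z',yaw)*Ro.from_euler('y',pitch)*Ro.from_matrix(B)).as_quat()
E
python3 - <<'E'
from h import *
m=1e-3
px=lambda L,o,s:np.array(o)+(np.array(L,float)+.5)/s-.5
cov=np.array([[55,42,4],[55,-42,4],[-55,-42,4],[-55,42,4]])*m
ct=px([[203,93],[441,186],[310,502],[70,405]],(230,165),9)
# scene: far(+x) corners toward camera
cs=px([[520,358],[250,435],[92,217],[365,180]],(325,165),10)
print("cov");
for o in({"top":(cov,ct)},{"scene":(cov[1:],cs[1:])},{"top":(cov,ct),"scene":(cov[1:],cs[1:])}):
    q,r=fit(o,[.6,.15,-.4]);print(q.round(4),r.round(1).tolist())
g=w(q,np.array([[-28,0,21],[-40,12,38],[-40,-12,38],[-16,-12,38]])*m);print(g[0],proj("top",g),proj("scene",g))
d=np.array([[90,70,30],[90,-70,30],[-90,-70,30],[-90,70,30],
 # ribs near-end midpoints, opening/seal
 [-80,53,34],[-80,-53,34]])*m
dt=px([[140,35],[472,100],[398,530],[55,457],[107,440],[373,497]],(340,170),7)
ds=px([[660,370],[228,505],[65,192],[440,90],[415,100],[115,180]],(190,190),7)
print("deck")
for o in({"top":(d,dt)},{"scene":(d,ds)},{"top":(d,dt),"scene":(d,ds)}):
    q,r=fit(o,[.6,-.15,-.2]);print(q.round(4),r.round(1).tolist())
L=w(q,np.array([[17,50,41],[17,-50,41],[-45,35,35],[-45,-35,35],[6,0,30]])*m);
print((proj("top",L)-[340,170])*7,(proj("scene",L)-[190,190])*7)
E
```

```text
cov
[ 0.538   0.1555 -0.3619] [[-0.1, -0.3], [0.4, -0.1], [0.2, 0.2], [-0.5, 0.2]]
[ 0.5394  0.1574 -0.3708] [[-0.1, -0.4], [0.2, 0.7], [-0.0, -0.1]]
[ 0.5387  0.1563 -0.3665] [[-0.3, -0.6], [0.2, -0.3], [-0.2, -0.0], [-0.8, -0.1], [-0.5, -0.4], [-0.3, 0.7], [-0.6, -0.1]]
[0.5125995  0.16636009 0.021     ] [[252.98302142 205.20786846]
 [246.35695855 206.68618544]
 [254.35500572 209.87329178]
 [257.780203   201.89650487]] [[351.33621408 184.11007895]
 [353.94634904 176.10132352]
 [346.01733668 177.372382  ]
 [349.50638693 181.50313908]]
deck
[ 0.5056 -0.1838 -0.1907] [[-0.2, -1.6], [1.1, -1.0], [0.9, 0.4], [-0.1, 0.5], [-0.6, 0.5], [-0.7, 0.2]]
[ 0.507  -0.1829 -0.1891] [[1.2, -0.8], [-0.8, 1.1], [-1.2, -0.3], [1.6, -1.0], [0.0, -0.0], [-0.2, 0.2]]
[ 0.5062 -0.1833 -0.1902] [[-0.4, -1.7], [0.9, -1.2], [0.7, 0.2], [-0.3, 0.4], [-0.8, 0.3], [-0.9, -0.0], [0.9, -0.9], [-1.2, 1.0], [-1.5, -0.4], [1.3, -1.1], [-0.2, -0.1], [-0.4, 0.1]]
[[152.75853863 199.54375081]
 [401.00918098 249.8936704 ]
 [159.69909924 361.40109577]
 [334.16772503 397.01767447]
 [267.79460459 255.68853165]] [[508.31666586 226.30262723]
 [203.45048566 317.48997475]
 [396.96016937 157.45710649]
 [193.28039665 214.77623662]
 [351.01555225 279.8827838 ]]
```

Both views agree to within 2 mm on each pose. The predicted seal, lip and grip pixels also match the pictures. Next is the grasp, with the jaws along the cover's y.

```bash
python3 - <<'E'
from h import *
import cv2
q=quat(-.3665)
g=np.array([.5126,.1664])
print(arm.ik([*g,.25],q))
arm.movep([*g,.22],q)
arm.line_to([*g,.082],.12)
print(arm.read_time(),arm.read_tool_pos(),Ro.from_quat(arm.read_eef_rot()).as_matrix().round(3).tolist(),arm.read_ft_force())
cv2.imwrite("pics/s1.png",snapshot("scene")[140:240,280:440].repeat(5,0).repeat(5,1))
E
```

```text
[-0.38020607  0.50514724  0.0384324   1.81685292 -0.02543282  0.82006661
  0.87507802]
3.2417 [0.51307091 0.16657211 0.08264788] [[0.001, 0.358, 0.934], [0.001, 0.934, -0.358], [-1.0, 0.001, 0.001]] [ 0.21955131  0.23774304 -0.01106036]
```

View pics/s1.png

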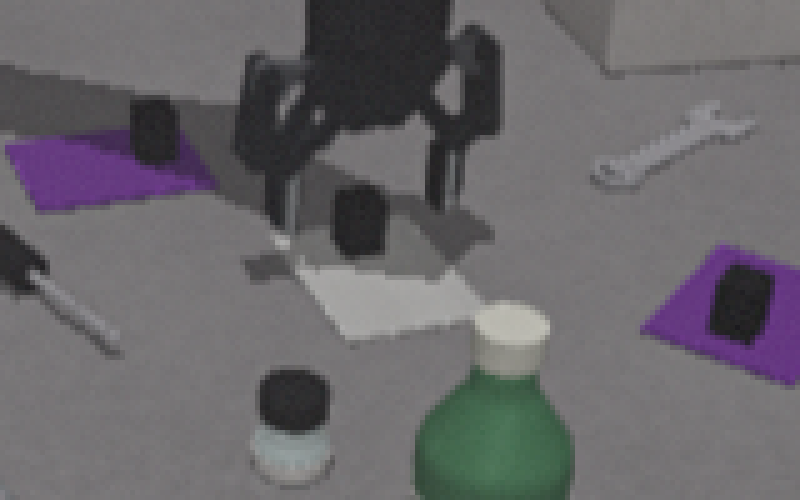

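The open fingers straddle the black grip, which is at crop (360,220), and nothing else is near them. I'll close and lift.

```bash
python3 - <<'E'
from h import *
import cv2
p0=arm.read_tool_pos();
arm.move_gripper(0.15,70)
print("closed",arm.read_opening(),arm.read_tool_pos()-p0,arm.read_ft_force(),arm.read_tool_pos())
p=arm.read_tool_pos()
arm.line_to([.5126,.1664,.20],.1)
print(arm.read_time(),arm.read_tool_pos(),arm.read_opening(),arm.read_ft_force(),arm.read_wrist_torque())
cv2.imwrite("pics/s2.png",snapshot("scene")[80:220,270:440].repeat(4,0).repeat(4,1))
E
```

```text
closed 0.27273266234239013 [-2.25617233e-04 -9.25392825e-05 -4.02331411e-04] [ 3.55636136e-01 -8.64897166e-04  2.56227452e+00] [0.51285919 0.16645819 0.08233459]
5.2167 [0.51216556 0.16627363 0.19931793] 0.2695161423946633 [-0.34001797  0.46053636 -1.50472542] [-0.01702331  0.01640631 -0.04736516]
```

View pics/s2.png

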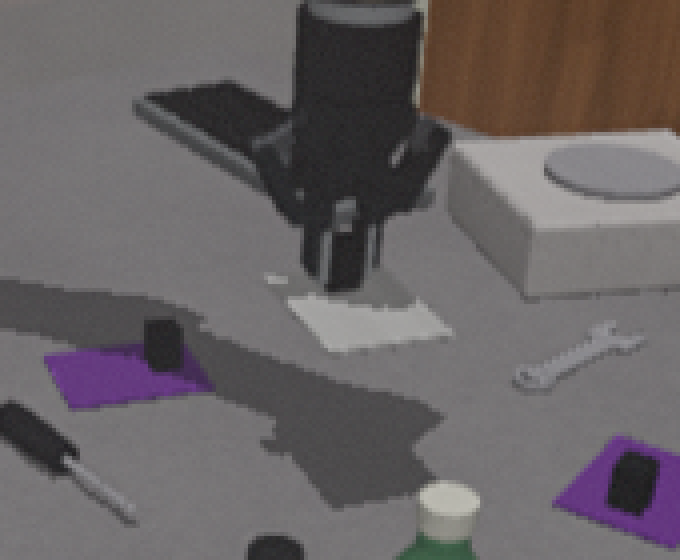

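The cover is lifted: 1.5 N, opening 0.27, plate looks level. I'll move it above the deck and check the held pose against both images.

```bash
cat >> h.py <<'E'
D=np.array([.5062,-.1833,-.1902])
OFF=np.array([-.083,0,.0823])
def tcp(xe,h,a,ye=0.0,dyaw=0.0):
    # cover edge at deck x=xe, height h over deck top, nose-down pitch a
    yaw=D[2]+dyaw
    e=w(D,[[xe,ye,.030+h]])[0]
    return e+(Ro.from_euler('z',yaw)*Ro.from_euler('y',a)).apply(OFF),quat(yaw,a)
def rep(s=""):
    R=Ro.from_quat(arm.read_eef_rot())
    e=arm.read_tool_pos()-(R*Ro.from_matrix(np.column_stack([[0,0,-1],[0,1,0],[1,0,0]])).inv()).apply(OFF)
    c,s_=np.cos(D[2]),np.sin(D[2]);dx,dy=e[:2]-D[:2]
    M=(R*Ro.from_matrix(np.column_stack([[0,0,-1],[0,1,0],[1,0,0]])).inv()).as_euler('ZYX')
    F=arm.read_ft_force();T=arm.read_wrist_torque()
    print(s,"t%.2f"%arm.read_time(),"edge mm",(1e3*np.array([c*dx+s_*dy,-s_*dx+c*dy,e[2]-.03])).round(2),"yaw/pitch/roll",M.round(4),"F deck",np.round([c*F[0]+s_*F[1],-s_*F[0]+c*F[1],F[2]],2),"T",T.round(2),"op %.3f"%arm.read_opening(),flush=True)
E
python3 - <<'E'
from h import *
import cv2
p,q=tcp(.002,.09,0.)
print(p)
arm.movep(p,q)
rep()
p,q=tcp(.002,.03,0.)
arm.line_to(p,.1); rep()
for n in("top","scene"):
    im=snapshot(n);cv2.imwrite(f"pics/{n}3.png",im)
B=Ro.from_matrix(np.column_stack([[0,0,-1],[0,1,0],[1,0,0]]))
R=Ro.from_quat(arm.read_eef_rot())*B.inv()
P=arm.read_tool_pos()
loc=np.array([[0,42,4],[0,-42,4],[-110,-42,4],[-110,42,4]])*1e-3
X=P+R.apply(loc-OFF)
for n,(x0,y0,x1,y1) in {"top":(335,165,425,255),"scene":(180,160,300,275)}.items():
    im=cv2.imread(f"pics/{n}3.png");c=im[y0:y1,x0:x1];s=6 if n=="top" else 5
    c=cv2.resize(c,None,fx=s,fy=s,interpolation=cv2.INTER_CUBIC)
    u=((proj(n,X)-[x0,y0]+.5)*s-.5);print(u.round(0).tolist())
    for a in u: cv2.circle(c,tuple(int(v) for v in a),2,(0,0,255),-1)
    cv2.imwrite(f"pics/{n}3z.png",c)
E
```

```text
[ 0.42666072 -0.16798652  0.2023    ]
 t6.57 edge mm [ 2.73  1.6  90.12] yaw/pitch/roll [-0.188  -0.0008  0.0009] F deck [-1.14  0.56 -2.57] T [-0.    0.04 -0.04] op 0.267
 t7.32 edge mm [ 2.53  0.34 30.32] yaw/pitch/roll [-0.1895 -0.0008 -0.    ] F deck [-0.04  0.64 -1.19] T [ 0.02  0.03 -0.01] op 0.272
[[181.0, 229.0], [363.0, 266.0], [321.0, 507.0], [136.0, 468.0]]
[[383.0, 259.0], [199.0, 311.0], [128.0, 190.0], [299.0, 147.0]]
```

View pics/top3z.png

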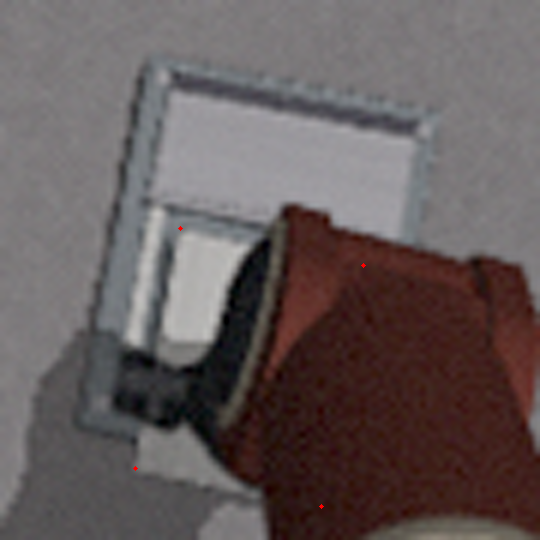

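View pics/scene3z.png

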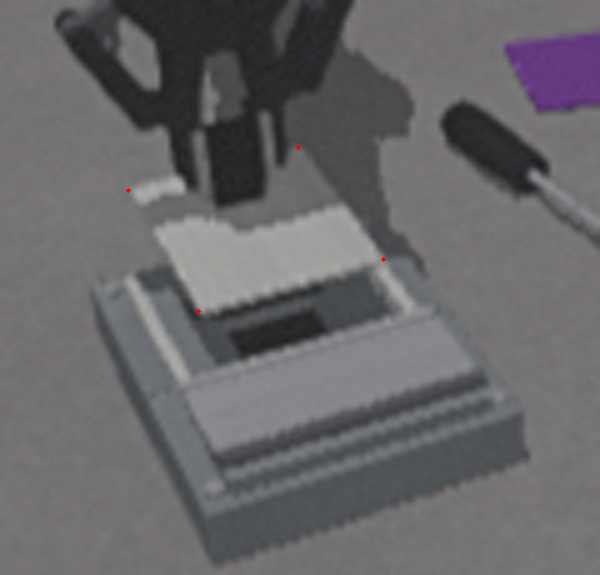

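The scene view matches the predicted corners. The top view is within about 1 px, with the arm covering part of it. Next I'll tilt the nose down and lower it just ahead of the lip to find the deck by touch.

```bash
python3 - <<'E'
from h import *
p,q=tcp(.004,.012,.12); arm.line_to(p,.1,q); arm.pause(.3); rep("hover")
f0=arm.read_ft_force()[2]
for h in (5,3,2,1.5,1,.5,0,-.5,-1,-1.5):
    p,q=tcp(.006,h*1e-3,.115); arm.line_to(p,.03,q); arm.pause(.15); rep(h)
    if arm.read_ft_force()[2]-f0>1.5: break
E
```

```text
hover t8.02 edge mm [ 3.2  -0.17 12.35] yaw/pitch/roll [-1.906e-01  1.199e-01 -1.000e-04] F deck [-0.69 -0.55 -1.23] T [-0.01 -0.11 -0.01] op 0.270
5 t8.57 edge mm [6.01 0.   4.97] yaw/pitch/roll [-0.1902  0.115   0.    ] F deck [-0.53  0.43 -1.83] T [ 0.01 -0.11 -0.02] op 0.268
3 t8.97 edge mm [ 5.98 -0.03  3.  ] yaw/pitch/roll [-0.1902  0.1151 -0.    ] F deck [-0.43  0.2  -0.82] T [-0.12 -0.12  0.06] op 0.267
2 t9.37 edge mm [ 6.05 -0.02  2.03] yaw/pitch/roll [-0.1902  0.1149 -0.    ] F deck [ 0.89 -0.38 -1.7 ] T [-0.01 -0.15 -0.03] op 0.270
1.5 t9.77 edge mm [6.   0.01 1.5 ] yaw/pitch/roll [-0.1902  0.115  -0.    ] F deck [-0.04  0.21 -1.11] T [-0.07 -0.13 -0.05] op 0.272
1 t10.17 edge mm [5.98 0.03 0.98] yaw/pitch/roll [-0.1902  0.1151  0.    ] F deck [ 0.51 -0.39 -1.81] T [-0.02 -0.13 -0.01] op 0.271
0.5 t10.57 edge mm [ 5.96 -0.01  0.47] yaw/pitch/roll [-0.1902  0.1151 -0.    ] F deck [-0.47 -0.09 -2.61] T [-0.07 -0.1   0.01] op 0.269
0 t10.97 edge mm [ 6.03 -0.02  0.02] yaw/pitch/roll [-0.1902  0.1149 -0.    ] F deck [ 0.59 -0.86 -1.9 ] T [-0.01 -0.19 -0.01] op 0.271
-0.5 t11.37 edge mm [ 5.99 -0.   -0.32] yaw/pitch/roll [-0.1902  0.1149 -0.    ] F deck [-0.51  0.45  2.12] T [ 0.03 -0.06  0.04] op 0.269
```

Touched the deck at h of about −0.3 mm, so the height calibration is good. Now I'll slide in with the tilt easing off, watching the force for the stop.

```bash
python3 - <<'E'
from h import *
import cv2
tilt=lambda x:5.4/(x+39)
def go(x,h=.3,v=.03):
    p,q=tcp(x*1e-3,h*1e-3,tilt(x)); arm.line_to(p,v,q)
go(8);arm.pause(.1)
for x in (16,24,32,40,47):
    go(x);rep(x)
    if abs(arm.read_ft_force()).max()>8: print("STOP");break
for n in("top","scene"): cv2.imwrite(f"pics/{n}4.png",snapshot(n))
c=cv2.resize(cv2.imread("pics/scene4.png")[160:275,180:300],None,fx=5,fy=5,interpolation=cv2.INTER_CUBIC)
cv2.imwrite("pics/scene4z.png",c)
E
```

```text
16 t12.08 edge mm [16.11  0.03  0.21] yaw/pitch/roll [-0.1901  0.0982  0.    ] F deck [ 0.28 -0.31 -2.56] T [-0.04 -0.07 -0.04] op 0.272
24 t12.47 edge mm [24.11  0.04  0.28] yaw/pitch/roll [-0.1902  0.0857  0.    ] F deck [-0.29  0.25 -1.23] T [-0.02 -0.08  0.02] op 0.268
32 t12.86 edge mm [3.213e+01 2.000e-02 3.000e-01] yaw/pitch/roll [-0.1901  0.076   0.    ] F deck [ 0.1  -0.57 -1.8 ] T [-0.04  0.    0.04] op 0.269
40 t13.25 edge mm [40.15  0.05  0.28] yaw/pitch/roll [-0.19    0.0683  0.    ] F deck [-0.23 -0.03 -1.7 ] T [ 0.01 -0.05 -0.03] op 0.269
47 t13.62 edge mm [4.719e+01 3.000e-02 2.800e-01] yaw/pitch/roll [-0.1901  0.0627  0.    ] F deck [ 0.96 -0.48 -0.87] T [-0.02 -0.08 -0.06] op 0.271
```

View pics/scene4z.png

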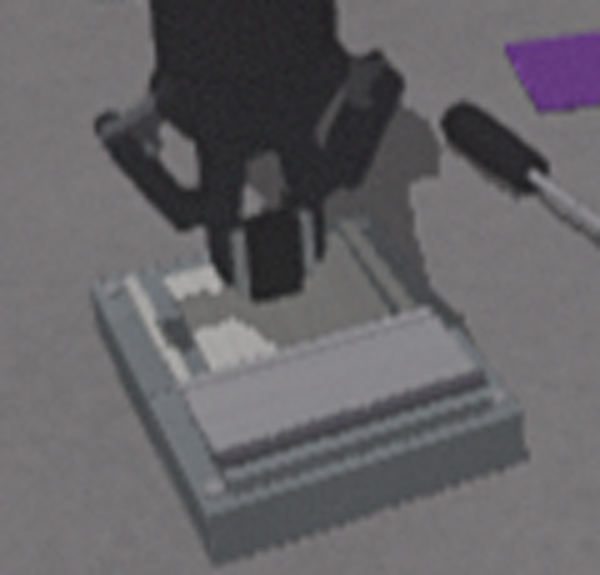

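The plate is under the flap and between the ribs. The flap has not changed: its lip still runs from (190,385) to (430,310), as before. I'll carry on in 1 mm steps to the stop.

```bash
python3 - <<'E'
from h import *
tilt=lambda x:5.4/(x+39)
c,s=np.cos(D[2]),np.sin(D[2])
fx=lambda:np.mean([(lambda F:c*F[0]+s*F[1])(arm.read_ft_force()) for _ in range(3)])
for x in np.arange(49,61,1.):
    p,q=tcp(x*1e-3,.2e-3,tilt(x)); arm.line_to(p,.02,q); arm.pause(.12); rep(x)
    if fx()<-4: print("contact");break
E
```

```text
49.0 t14.08 edge mm [ 4.894e+01 -2.000e-02  1.800e-01] yaw/pitch/roll [-0.1902  0.0615 -0.    ] F deck [-0.5  -0.1  -2.09] T [-0.05  0.    0.01] op 0.271
50.0 t14.45 edge mm [4.997e+01 1.000e-02 1.900e-01] yaw/pitch/roll [-0.1901  0.0607  0.    ] F deck [-0.33  0.67 -1.73] T [-0.07 -0.01 -0.04] op 0.268
51.0 t14.82 edge mm [5.101e+01 2.000e-02 2.100e-01] yaw/pitch/roll [-0.1902  0.06   -0.    ] F deck [-0.33 -0.2  -2.  ] T [-0.03 -0.06  0.01] op 0.270
52.0 t15.18 edge mm [5.196e+01 1.000e-02 1.700e-01] yaw/pitch/roll [-0.1902  0.0594 -0.    ] F deck [-0.05 -0.64 -2.31] T [-0.06 -0.05 -0.04] op 0.268
53.0 t15.55 edge mm [5.297e+01 1.000e-02 1.900e-01] yaw/pitch/roll [-0.1902  0.0588  0.    ] F deck [ 0.26 -0.78 -1.08] T [-0.06 -0.03  0.02] op 0.274
54.0 t15.92 edge mm [53.98 -0.    0.16] yaw/pitch/roll [-0.1902  0.0582 -0.    ] F deck [-0.1   0.28 -1.53] T [-0.01  0.02  0.  ] op 0.269
55.0 t16.28 edge mm [ 5.454e+01 -4.000e-02  4.000e-02] yaw/pitch/roll [-0.1902  0.0584 -0.    ] F deck [-1.39 -0.42 -0.9 ] T [-0.02  0.2   0.06] op 0.268
56.0 t16.65 edge mm [ 5.459e+01 -5.000e-02 -1.300e-01] yaw/pitch/roll [-0.1902  0.0597 -0.    ] F deck [-4.5  -0.11  1.71] T [0.15 0.87 0.07] op 0.270
contact
```

Stop found at 54.6 mm (55 expected). Keeping a light forward push, I'll rotate the cover level and press it down.

```bash
python3 - <<'E'
from h import *
import cv2
for a,h in ((.045,0),(.03,0),(.015,0),(0,0),(0,-.3),(0,-.7),(0,-1.1),(0,-1.5),(0,-1.9),(0,-2.5),(0,-3)):
    p,q=tcp(.0560,h*1e-3,a); arm.line_to(p,.02,q); arm.pause(.15); rep((a,h))
    if arm.read_ft_force()[2]>18: break
for n in("top","scene"): cv2.imwrite(f"pics/{n}5.png",snapshot(n))
cv2.imwrite("pics/scene5z.png",cv2.resize(cv2.imread("pics/scene5.png")[160:275,180:300],None,fx=5,fy=5,interpolation=cv2.INTER_CUBIC))
E
```

```text
(0.045, 0) t17.05 edge mm [ 5.473e+01 -1.200e-01  2.000e-02] yaw/pitch/roll [-1.901e-01  4.750e-02 -1.000e-04] F deck [-5.16  0.52  5.24] T [0.22 1.05 0.11] op 0.268
(0.03, 0) t17.45 edge mm [ 5.475e+01 -1.000e-01  3.000e-02] yaw/pitch/roll [-1.902e-01  3.280e-02 -1.000e-04] F deck [-5.67  0.16  5.35] T [0.2  1.23 0.16] op 0.266
(0.015, 0) t17.85 edge mm [54.84 -0.08  0.09] yaw/pitch/roll [-1.901e-01  1.770e-02 -1.000e-04] F deck [-5.05  0.08  5.49] T [0.2  1.29 0.11] op 0.270
(0, 0) t18.25 edge mm [54.9  -0.09  0.15] yaw/pitch/roll [-1.901e-01  2.500e-03 -1.000e-04] F deck [-5.79  0.5   6.36] T [0.17 1.33 0.1 ] op 0.267
(0, -0.3) t18.65 edge mm [ 5.485e+01 -8.000e-02  3.000e-02] yaw/pitch/roll [-1.901e-01  2.500e-03 -1.000e-04] F deck [-6.15 -0.93  7.79] T [0.22 1.37 0.15] op 0.275
(0, -0.7) t19.05 edge mm [54.82 -0.06 -0.13] yaw/pitch/roll [-0.1901  0.0024 -0.0002] F deck [-6.97 -0.02  9.75] T [0.25 1.4  0.19] op 0.268
(0, -1.1) t19.45 edge mm [54.75 -0.08 -0.2 ] yaw/pitch/roll [-0.1902  0.0024 -0.0002] F deck [-7.92  0.66 12.81] T [0.26 1.41 0.12] op 0.266
(0, -1.5) t19.85 edge mm [54.74 -0.1  -0.22] yaw/pitch/roll [-0.1902  0.0023 -0.0003] F deck [-9.15  0.75 14.82] T [0.32 1.58 0.1 ] op 0.267
(0, -1.9) t20.25 edge mm [54.75 -0.11 -0.21] yaw/pitch/roll [-0.1903  0.0022 -0.0003] F deck [-9.75 -0.48 18.96] T [0.39 1.67 0.14] op 0.270
```

View pics/scene5z.png

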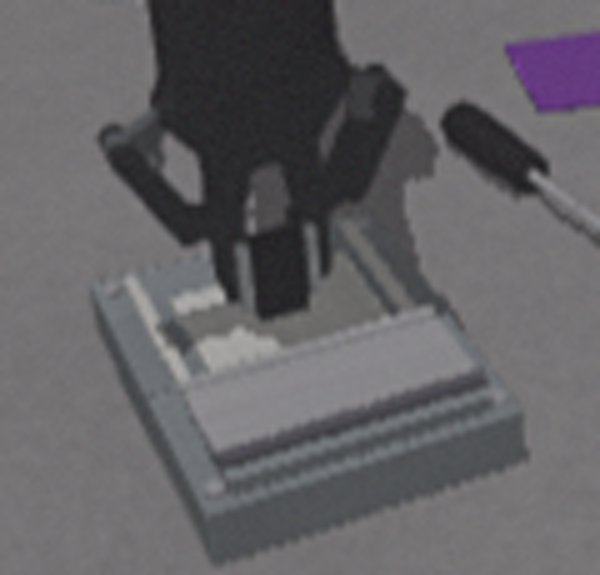

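View pics/top5.png

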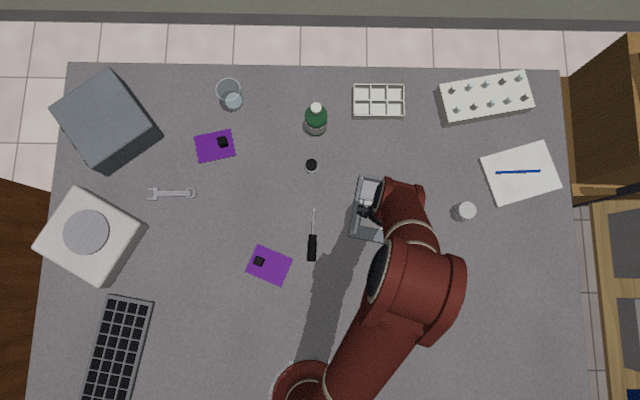

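The grip height stayed at −0.2 mm while the force rose to 19 N, so the cover has bottomed. The seal alone could not carry that load. The flap and bystanders look unchanged. I'll add a slight tail-down bias, hold, check that it is steady and hand in.

```bash
python3 - <<'E'
from h import *
import cv2
from station import ticket
p,q=tcp(.0558,-1.7e-3,-.004); arm.line_to(p,.02,q)
for i in range(3): arm.pause(.3); rep("hold")
a=snapshot("top");b=cv2.imread("pics/top0.png")
cv2.imwrite("pics/scene6.png",snapshot("scene"))
d=cv2.absdiff(a,b).max(2)
# bystander patches: jar, driver, bottle, spanner, can, purple x2
for n,(u,v) in dict(jar=(311,165),bottle=(316,118),spanner=(172,194),can=(466,211),driver=(312,245),p1=(215,146)).items():
    print(n,cv2.mean(d[v-14:v+14,u-10:u+10])[0])
ia=cv2.imread("pics/scene6.png");ib=cv2.imread("pics/scene0.png")
cv2.imwrite("pics/s6.png",np.hstack([cv2.resize(i[190:270,190:290],None,fx=4,fy=4,interpolation=cv2.INTER_CUBIC) for i in(ib,ia)]))
E
```

```text
hold t20.90 edge mm [54.89 -0.1   0.17] yaw/pitch/roll [-0.1902 -0.0024 -0.0003] F deck [-7.76  0.17 18.51] T [0.38 1.8  0.1 ] op 0.271
hold t21.20 edge mm [54.88 -0.12  0.17] yaw/pitch/roll [-0.1902 -0.0023 -0.0004] F deck [-8.21  0.51 18.45] T [0.39 1.85 0.1 ] op 0.268
hold t21.50 edge mm [54.92 -0.1   0.18] yaw/pitch/roll [-0.1902 -0.0024 -0.0004] F deck [-7.8   0.65 19.27] T [0.45 1.87 0.09] op 0.267
jar 10.778571428571428
bottle 9.846428571428572
spanner 11.441071428571428
can 11.799999999999999
driver 11.060714285714285
p1 11.123214285714285
```

View pics/s6.png

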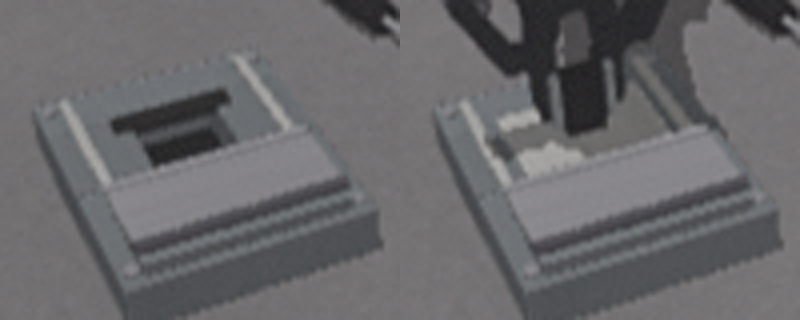

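Steady at 19 N down and 8 N against the stop, and the flap looks the same before and after. The tool reads −0.0024 pitch, so I'll centre it to zero and hand in.

```bash
python3 - <<'E'
from h import *
from station import ticket
p,q=tcp(.0558,-1.8e-3,-.0015); arm.line_to(p,.02,q)
for i in range(2): arm.pause(.4); rep("hold")
print(ticket.finish_job())
E
```

```text
hold t22.25 edge mm [ 5.481e+01 -1.000e-01 -5.000e-02] yaw/pitch/roll [-0.1902  0.0002 -0.0003] F deck [-8.64  0.81 18.22] T [0.41 1.7  0.08] op 0.270
hold t22.65 edge mm [ 5.482e+01 -1.000e-01 -5.000e-02] yaw/pitch/roll [-0.1902  0.0002 -0.0003] F deck [-9.32 -0.09 17.64] T [0.38 1.75 0.13] op 0.272
the job is handed in; nothing more can be done
None
```

I gripped the aluminium cover by its black grip and slid its front edge, nose slightly down, under the flap and between the ribs to the stop. I then levelled it, pressed it down against the seal bar and handed the job in while still holding it, at about 22.7 s.

**Last checks:**
- **Position:** the front edge is at deck x = 54.8 mm (home is 55 mm), 0.1 mm off the midline. Its height is −0.05 mm and pitch 0.0002 rad, both worked out from the tool pose.
- **Force:** about 18 N down and 9 N against the stop, both steady.
- **Flap:** the scene pictures before and after look the same.
- **Bystanders:** the jar, bottle, spanner, can and driver, and one of the purple look-alikes, all differ from the first top picture by the same small amount. That fits image noise, so I saw no sign that any of them moved.

**Not measured or in slight disagreement:**
- **Seal and flap:** I had no reading of either joint. That the seal is flush is inferred from the grip height stopping while the force rose.
- **Deck position:** the two cameras disagreed by 1–1.5 mm, but contact with the stop came within 0.5 mm of the fitted position.
- **Levelness:** before the final centring I briefly pitched the tool about 0.1° tail-down, then set it level again.

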